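# Tuck the slide carrier under the reader's flap and hold it down

### The job

Pick up the slide carrier from the bench pad and slide its narrow tongue under the grey lapped flap of the slide reader, until its shoulders are about at the flap's edge, without lifting the flap. Then press the carrier flat on the deck between the two guide ribs, against the sprung pad, and finish while still holding it pressed down. Leave the dish, bottle, tube rack and tip box where they are.

Things in the scene. Friction and masses are not known exactly. Their poses are not given: they have to be found in the camera images.
- carrier: loose aluminium slide carrier, 0.08 to 0.16 kg, two glass slides on it, an upright fin over its origin. Plate 4 mm thick: main part x -50 to +40, y -35 to +35 mm, then a tongue 46 mm wide to x = +65; the step at x = +40 is its shoulders. Origin: underside, below the fin's middle; x points out along the tongue, z up. Starts flat on the bench pad (pad top 3 mm above the bench).
- tongue (a point): middle of the tongue's front edge, at the underside: (65, 0, 0) mm in the carrier's frame
- grip (a point): point in the carrier's grip fin to pinch from above, 35 mm above the carrier's underside, over its origin. The fin is 36 mm long (carrier x), 10 mm thick (y), its top 45 mm above the underside; the slides' tops beside it are 6 mm above the underside.
- reader: fixed white bench instrument, 260 (x) x 200 (y) mm, with a black open deck 50 mm above the bench and a white housing 85 mm high at its far end (x +68 to +130 mm). Origin: centre of its underside; x is the direction of insertion, z up. Two guide ribs on the deck, 3 mm high, x -98 to -28 mm, inner faces at y = -41 and +41. Stop rib 8 mm high under the flap, its face at x = +26 mm.
- seat (a point): point on the deck's top where the carrier's origin belongs, (-45, 0, 50) mm in the reader's frame; it has the reader's axes. With the carrier there its tongue reaches 20 mm under the flap, its shoulders are 5 mm short of the flap's edge and the stop rib is 6 mm ahead of the tongue.
- flap_edge (a point): middle of the flap's free lower edge, at (0, 0, 63) mm in the reader's frame when the flap is down. The flap is a light grey plate 60 x 110 x 3 mm that lies level over the deck, its underside 13 mm above the deck, hinged at its far edge.
- flap (a joint): hinge of the flap, rad: 0 lying down (at its stop), grows as the free edge lifts; 62 mm from hinge to free edge. It moves freely, about 0.3 N at the free edge lifts it.
- lift_pad (a joint): travel of the sprung round pad, 18 mm across, in the deck under the seat, m: 0 standing 4 mm proud of the deck, 0.004 flush. It takes 3 N to start and 6 N to bring flush, more than the carrier's weight; a carrier that is not pressed stands 4 mm off the deck on it.
- dish: bystander: round covered culture dish, 90 mm across, 17 mm high, on the bench pad; origin at its underside
- bottle: bystander: clear bottle with a white cap, 68 mm across, 130 mm high; origin at its underside
- tube_rack: bystander: green tube rack 85 x 125 mm, 77 mm high; origin at its underside
- tip_box: bystander: grey box with a clear lid, 87 x 122 mm, 75 mm high; origin at its underside
Mind the look-alikes: they are no part of the job. Several things look just like the carrier: the one meant starts farthest to the robot's left.

How it is judged:
On the way, in this order (a step that is already met when the one before it is completed fails the run):
1. the carrier is lifted clear of the bench pad (height (world z) of carrier above 0.03 m), for 0.1 s.
2. its tongue is at least 10 mm under the flap, with the flap down (x of tongue in the frame of reader above 0.01 m and z of tongue in the frame of reader below 0.0605 m and y of tongue in the frame of reader between -0.02 and 0.02 m and value of joint flap below 0.05 rad), for 0.2 s.
At the end, for the whole second after the job is handed in: Tongue at least 10 mm under the flap, flap down (under 0.05 rad); carrier flat on the deck (1.8 mm, tilt 0.04 rad), within 8 mm of the middle and 0.14 rad of the reader's direction, still; sprung pad pressed down 3 mm or more; fingers still bearing on the carrier (over 2 N) (x of tongue in the frame of reader above 0.01 m and z of tongue in the frame of reader below 0.0605 m and value of joint flap below 0.05 rad and z of carrier in the frame of seat below 0.0018 m and y of carrier in the frame of seat between -0.008 and 0.008 m and angle between the x axis of carrier and the x axis of reader, either way round below 0.14 rad and angle between carrier's own z axis and vertical below 0.04 rad and value of joint lift_pad above 0.003 m and contact force between the fingers and carrier above 2 N and linear speed of carrier below 0.02 m/s); the arm keeps its last pose, push and grip.
It fails at once if the flap is lifted (over 0.08 rad, 5 mm at its edge) (value of joint flap above 0.08 rad).
It fails at once if the dish is moved by over 30 mm or tipped (distance of dish from where it was at the start of the episode above 0.03 m or angle between dish's own z axis and vertical above 0.3 rad).
It fails at once if the bottle is moved by over 30 mm or tipped (distance of bottle from where it was at the start of the episode above 0.03 m or angle between bottle's own z axis and vertical above 0.3 rad).
It fails at once if the tube rack is moved by over 30 mm or tipped (distance of tube_rack from where it was at the start of the episode above 0.03 m or angle between tube_rack's own z axis and vertical above 0.3 rad).
It fails at once if the tip box is moved by over 30 mm or tipped (distance of tip_box from where it was at the start of the episode above 0.03 m or angle between tip_box's own z axis and vertical above 0.3 rad).
It also fails if it takes over 40 s, if anything falls off the work surface, if the arm or the gripper's body presses on something with over 40 N, if the wrist force passes 120 N, or if a joint passes its speed limit or range.

### The arm

A 6-joint arm with a two-finger parallel gripper is mounted at the origin on the work surface. World frame = base frame: x ahead of the robot, y to its left, z up, the work surface at z = 0. Lengths are in m, angles in rad, forces in N, time in s.
With the tool pointing down it reaches from about 0.325 to 0.775 m from the base axis. Payload 5.5 kg.
Tool frame: the origin (TCP) lies at the very end of the fingers, on their centre line; the grasp point (between the pads) lies 19 mm behind it; z points along the fingers, x is the direction in which the jaws open and shut, and the axes are right-handed (so a half turn about z gives the same grasp; the last joint's range is limited). The gripper opens to 88 mm and grips with 3 to 60 N. Pads are 20 mm wide; open, the fingers measure 115 mm over their backs; the gripper's body (75 mm by 178 mm) begins 61 mm behind the grasp point.
Start: joints at [1.131, 0.091, 1.231, -0, 1.82, -0.057], TCP at [0.224, 0.557, 0.192] pointing down, gripper open.
Joint ranges: [-2.87, 2.87], [-0.86, 2.18], [0.17, 2.46], [-1.51, 4.65], [0.06, 2.69], [-2.65, 2.65]. Speed limits (rad/s): [2.57, 2.57, 3.01, 3.14, 3.14, 3.14].

### API

Orientations are given as [roll, pitch, yaw] about the fixed x, y, z axes, in that order (R = Rz(yaw) Ry(pitch) Rx(roll)).
In Python, from rig import manip gives the robot as it stands.
- The arm moves only by the shell command python3 -m pendant 'ROWS'. ROWS is JSON, one flat list of numbers, 7 for each row, row after row: the closure in counts, from 0 (fully open) to 255 (shut), then the shift along the tool's x, y, z in units of 40 mm (1.0 is 40 mm), then the turn, a rotation vector about the tool's x, y, z in units of 6 degrees (1.0 is 6 degrees). In form: [claw, x, y, z, ax, ay, az, claw, x, y, z, ax, ay, az, ...]. A call has 1 to 10 rows; each row is the pose to reach, as a shift and turn from the pose measured when the call began, along the tool's axes at that moment; what a row does not reach only later rows make up. A row lasts 1/12 s, in which the tool goes at most 41.7 mm and 7.16 degrees, less where a joint would pass 70% of its speed; a pose out of reach is approached as far as the arm can. A call with a gripper value outside its range is refused whole. The fingers move at their own pace and stop on an object; the grip force is fixed at half the most. Time passes only in rows, so rows that repeat a pose let the fingers close. It gives the time, the measured TCP pose, the force and the opening at its end, in the units of the state.
- manip.state(): the state, without advancing time (a new reading comes with each control period).
- manip.read_camera(name): name is "scene" or "top" or "wrist"; returns a dict with "img" (400x640x3 uint8, red, green, blue), "depth" (400x640 float32, m along the optical axis (not along the pixel's ray), 0 where there is no reading), "intrinsics" (3x3 intrinsics, pixels), "R" (3x3) and "t" (3): a world point X has camera coordinates R X + t. Camera axes: x right, y down, z forward; pixel columns grow to the right and rows downward; lengths in m; the calibration is good to about 2 mm. The wrist camera is an equidistant fisheye: a pixel r from the principal point sees the ray r / f radians off the axis. A picture is of the moment at which its call begins.
- manip.finish_job(): hands the job in, once; it reports no verdict.
The state is a dict: "clock": time; "joint_positions": joint angles; "joint_vel": joint speeds; "effort": joint torques, N m; "eef_pos": TCP position; "eef_rot": TCP orientation; "contact_force": force on the tool from outside, world axes, zero at the start; "ft_torque": the same for the moment, N m; "grip_width": finger opening in m.
Only numpy, scipy, OpenCV 4.12 (cv2) and the standard library are available. Lean on these libraries where they do the work, as an engineer would, in place of code of your own. Each camera call takes 0.05 s, during which the arm holds its last target.

## Working session

There is one attempt and no reset: what is moved stays moved. The work goes in short steps, Python scripts to look and compute and a shell command to move; the robot and the scene stay as the last step left them, time stands still between calls to the robot, and variables do not carry over. Pictures are saved under pics/ and viewed, and the job is handed in when it is done.

```bash
mkdir -p pics; ls; python3 - <<'E'
from rig import manip
import cv2,numpy as np
s=manip.state();print({k:np.round(v,3).tolist() for k,v in s.items()})
for n in ["scene","top","wrist"]:
    c=manip.read_camera(n);cv2.imwrite(f"pics/{n}0.png",c["img"][:,:,::-1]);np.savez(f"{n}0.npz",**c)
    print(n,c["intrinsics"].tolist(),np.round(-c["R"].T@c["t"],3),np.round(c["R"],3).tolist())
E
```

```text
pics
{'clock': 0.0, 'joint_positions': [1.131, 0.092, 1.232, -0.0, 1.82, -0.057], 'joint_vel': [0.001, -0.0, 0.001, 0.0, -0.001, 0.0], 'effort': [0.002, -44.647, -40.643, 0.07, 0.03, -0.0], 'eef_pos': [0.224, 0.556, 0.191], 'eef_rot': [-3.142, 0.002, 1.188], 'contact_force': [0.482, -0.158, -0.205], 'ft_torque': [0.032, -0.02, -0.006], 'grip_width': 0.088}
scene [[520.9148520549105, 0.0, 320.52653796295056], [0.0, 520.9148520549105, 202.19929150336898], [0.0, 0.0, 1.0]] [ 1.707 -0.758  1.007] [[0.553, 0.833, 0.016], [0.471, -0.296, -0.831], [-0.687, 0.467, -0.556]]
top [[409.01095366813183, 0.0, 316.891436646929], [0.0, 409.01095366813183, 195.3885166149503], [0.0, 0.0, 1.0]] [0.381 0.012 1.235] [[0.002, -1.0, -0.008], [-0.986, -0.0, -0.169], [0.169, 0.008, -0.986]]
wrist [[309.70691628693146, 0.0, 320.30947055273475], [0.0, 309.70691628693146, 203.83875485616386], [0.0, 0.0, 1.0]] [0.156 0.584 0.383] [[0.373, 0.928, -0.001], [0.893, -0.359, 0.272], [0.252, -0.103, -0.962]]
```

View pics/top0.png

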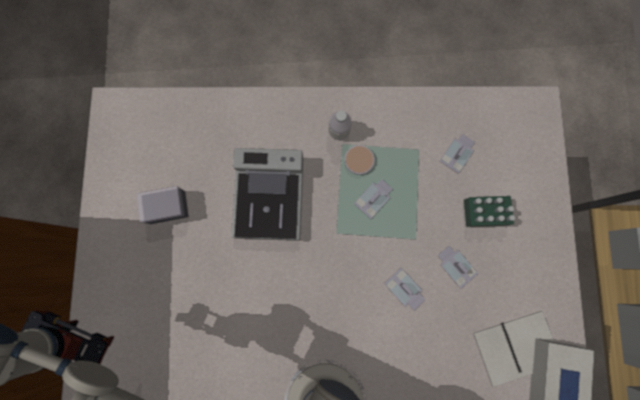

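View pics/scene0.png

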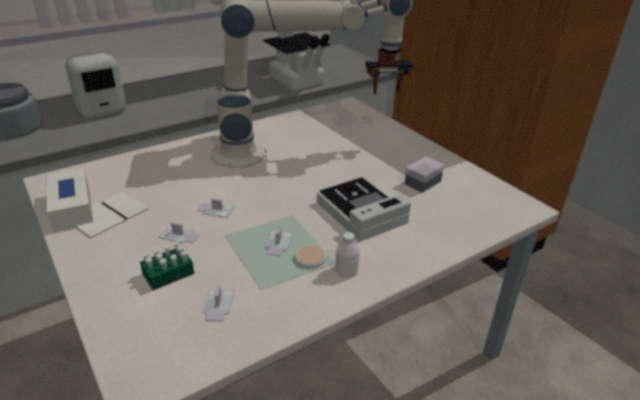

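View pics/wrist0.png

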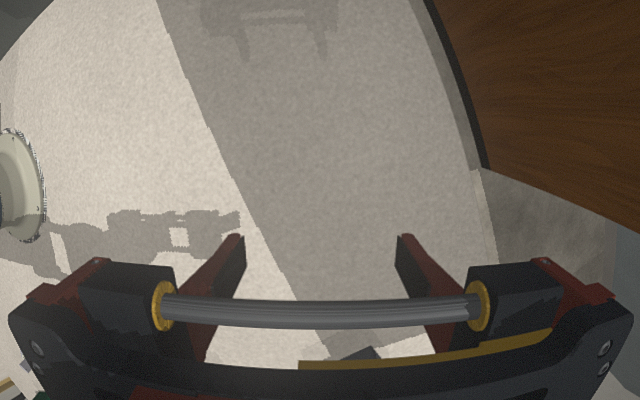

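Candidate carriers in the top view are at (375,198), (405,289), (458,266) and (458,153). Columns fall as +y (robot's left) grows, so (375,198) is the one meant. It is also the only one on the green pad. I'll check it in a crop and measure with depth.

```bash
cat > h.py <<'E'
import numpy as np,cv2
def pts(c):
    K=c["intrinsics"];d=c["depth"];v,u=np.indices(d.shape)
    X=np.stack([(u-K[0,2])/K[0,0]*d,(v-K[1,2])/K[1,1]*d,d],-1)
    return (X-c["t"])@c["R"]
E
python3 - <<'E'
from h import *
c=np.load("top0.npz");P=pts(c);im=c["img"]
a=cv2.resize(im[140:250,225:425],None,fx=4,fy=4,interpolation=cv2.INTER_CUBIC);cv2.imwrite("pics/crop0.png",a[:,:,::-1])
for (u,v) in [(375,198),(405,289),(458,266),(458,153)]: print(u,v,P[v,u].round(4))
# carrier height map
sub=P[175:222,345:405]
print("pad z",np.median(P[220:232,350:400,2]), "bench", np.median(P[300:330,450:470,2]))
m=(P[...,2]>0.025)&(np.indices(P.shape[:2])[0]>176)&(np.indices(P.shape[:2])[0]<222)&(np.indices(P.shape[:2])[1]>350)&(np.indices(P.shape[:2])[1]<400)
print("fin",m.sum(),P[m].round(4).tolist())
np.set_printoptions(linewidth=250)
print((sub[::2,::2,2]*1000).round().astype(int))
E
```

```text
375 198 [ 0.5771 -0.1491  0.0471]
405 289 [ 0.3161 -0.2279  0.0484]
458 266 [ 0.3805 -0.3846  0.0375]
458 153 [ 0.7138 -0.4003  0.0469]
pad z 0.0026833495065103612 bench -0.00016109536988933193
fin 56 [[0.3809, 0.0117, 1.2354], [0.3809, 0.0117, 1.2354], [0.3809, 0.0117, 1.2354], [0.3809, 0.0117, 1.2354], [0.3809, 0.0117, 1.2354], [0.5944, -0.1549, 0.0508], [0.5923, -0.1526, 0.0456], [0.5917, -0.155, 0.049], [0.5918, -0.1581, 0.0485], [0.589, -0.1493, 0.0473], [0.5894, -0.1526, 0.045], [0.5884, -0.1547, 0.0507], [0.5893, -0.1584, 0.0458], [0.5893, -0.1613, 0.0459], [0.5851, -0.1456, 0.0529], [0.5858, -0.1491, 0.0488], [0.5856, -0.1519, 0.0496], [0.5857, -0.1548, 0.0494], [0.5861, -0.1581, 0.0472], [0.5831, -0.1433, 0.047], [0.5819, -0.1454, 0.0539], [0.5837, -0.1497, 0.0434], [0.583, -0.1521, 0.0479], [0.5832, -0.1552, 0.0465], [0.5811, -0.1411, 0.0409], [0.5809, -0.1439, 0.0422], [0.5801, -0.1462, 0.047], [0.5796, -0.1488, 0.05], [0.5805, -0.1524, 0.0446], [0.3809, 0.0117, 1.2354], [0.5761, -0.1366, 0.0533], [0.5763, -0.1396, 0.0521], [0.5765, -0.1428, 0.0505], [0.5764, -0.1455, 0.05
[... 3557 characters left out ...]
9    8    8    8    4    1   -2    2    6    2    1    5    3    3    1    2    2    1]
 [   4    0    1    1   -1    3    2    6    3    2    4    5    5    6   10    3    3    3    4    7    5    4    0    0    7    0    3    1    2    3]
 [   2   -1    8    4    2    5   -1    4    4    6    2    7    7    6    4    5    5    3    6    6    2    4    1    3    9    1    3    4   -1    0]
 [   0    4    6    4    4    3    5    1    4    1    1    5    6    4    4    2    5    3    3    6    1    2    4    5    6    3   -1    1   -1    1]
 [   5   -2    3    3    2    0    3    3    6   -3    3   -1    8    2    2    1    2    5    2    4    2    5    0    4    1   -1    0    2    3    3]]
```

View pics/crop0.png

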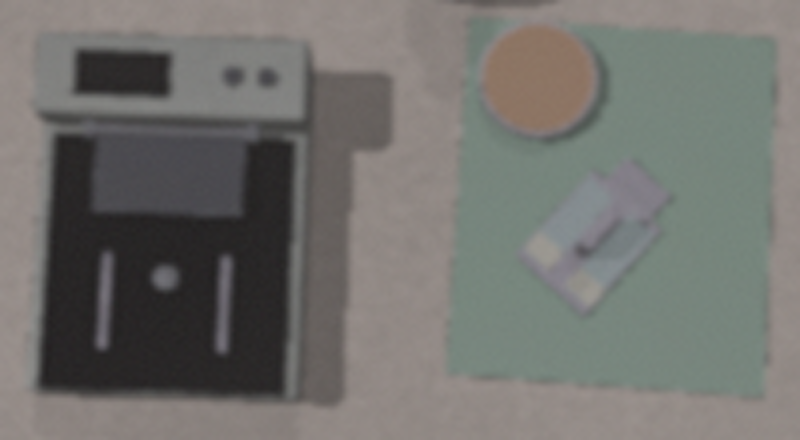

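The crop shows the carrier on the pad at (375,198), with its tongue pointing up-right in the image (+x, -y). The reader's flap is at (267,183) and its round pad at (266,209). Next I'll fit both poses.

```bash
python3 - <<'E'
from h import *
c=np.load("top0.npz");P=pts(c);im=c["img"].astype(int);K=c["intrinsics"]
v,u=np.indices(P.shape[:2])
def ray(px,z):
    px=np.atleast_2d(px).astype(float)
    d=np.c_[(px[:,0]-K[0,2])/K[0,0],(px[:,1]-K[1,2])/K[1,1],np.ones(len(px))]@c["R"]
    C=-c["R"].T@c["t"]; s=(z-C[2])/d[:,2]; return C+d*s[:,None]
# fin
m=(P[...,2]>0.03)&(P[...,2]<.07)&(v>176)&(v<222)&(u>350)&(u<400)
Q=ray(np.c_[u[m],v[m]],.048)[:,:2];r=cv2.minAreaRect(Q.astype(np.float32)*1000);print("fin",r,Q.mean(0))
# carrier plate: non-green
g=im[...,1]-im[...,0]
mp=(g<8)&(v>176)&(v<222)&(u>350)&(u<400)
mp=mp.astype(np.uint8);n,l,st,ce=cv2.connectedComponentsWithStats(mp);k=1+np.argmax(st[1:,4]);mm=l==k
r=cv2.minAreaRect((ray(np.c_[u[mm],v[mm]],.007)[:,:2]*1000).astype(np.float32));print("plate",st[k],r)
# reader housing and body
m=(P[...,2]>0.075)&(P[...,2]<.1)&(v>140)&(v<180)&(u>225)&(u<310)
r=cv2.minAreaRect((ray(np.c_[u[m],v[m]],.085)[:,:2]*1000).astype(np.float32));print("housing",m.sum(),r,np.median(P[m][:,2]))
b=(im.sum(-1)<150)&(v>165)&(v<245)&(u>225)&(u<310)
n,l,st,ce=cv2.connectedComponentsWithStats(b.astype(np.uint8));k=1+np.argmax(st[1:,4])
r=cv2.minAreaRect((ray(np.c_[u[l==k],v[l==k]],.05)[:,:2]*1000).astype(np.float32));print("deck",st[k],r,np.median(P[l==k][:,2]))
# ribs / pad blobs (bright in deck)
b=(im.sum(-1)>190)&(v>198)&(v<232)&(u>243)&(u<292)
n,l,st,ce=cv2.connectedComponentsWithStats(b.astype(np.uint8))
for k in range(1,n):
    if st[k,4]>8:
        w=im.sum(-1)[l==k]-60.; q=np.c_[u[l==k],v[l==k]]
        X=ray(q,.0535)[:,:2];cc=(X*w[:,None]).sum(0)/w.sum();d=X-cc;e=np.linalg.eigh(d.T@d)[1][:,1];print("blob",st[k],cc.round(4),np.degrees(np.arctan(e[1]/e[0])).round(2))
E
```

```text
fin ((579.2447509765625, -145.37368774414062), (8.289827346801758, 36.05786895751953), 44.7935791015625) [ 0.57935983 -0.14550069]
plate [354 180  39  39 657] ((586.1072387695312, -152.68252563476562), (71.97405242919922, 116.85025787353516), 47.27572250366211)
housing 1442 ((685.3091430664062, 166.2979736328125), (199.04824829101562, 63.53095245361328), 88.4496078491211) 0.085205532027871
deck [ 236  174   62   64 2653] ((555.25, 169.135498046875), (173.57073974609375, 184.69688415527344), 88.60963439941406) 0.0496835157830283
blob [249 203   5  25  84] [0.5263 0.2146] -1.94
blob [279 204   4  25  84] [0.5242 0.1277] -1.68
blob [263 206   7   7  37] [0.5434 0.1706] 38.24
```

```bash
cat >> h.py <<'E'
from scipy.spatial.transform import Rotation as Ro
def togo(tx,ty,tz,yaw):
    from rig import manip
    s=manip.state();R=Ro.from_euler('xyz',s["eef_rot"]);T=Ro.from_euler('xyz',[np.pi,0,yaw])
    sh=R.inv().apply(np.array([tx,ty,tz])-s["eef_pos"])/.04
    rv=(R.inv()*T).as_rotvec()/np.radians(6)
    print("t",s["clock"],"pos",np.round(s["eef_pos"],4),"rot",np.round(s["eef_rot"],4),"F",np.round(s["contact_force"],2),"w",round(s["grip_width"],4))
    print("units",sh.round(3),rv.round(3))
E
python3 -c "
from h import *
togo(.575,-.141,.15,.82)"
```

```text
t 0.15 pos [0.224  0.5563 0.1915] rot [-3.1415e+00  1.5000e-03  1.1880e+00] F [ 0.27 -0.22 -0.83] w 0.0878
units [-12.893  14.652   1.055] [2.000e-03 1.400e-02 3.514e+00]
```

```bash
python3 -m pendant '[0,-12.9,14.65,0,0,0,3.5, 0,-12.9,14.65,0,0,0,3.5, 0,-12.9,14.65,0,0,0,3.5, 0,-12.9,14.65,0,0,0,3.5, 0,-12.9,14.65,0,0,0,3.5, 0,-12.9,14.65,0,0,0,3.5, 0,-12.9,14.65,0,0,0,3.5, 0,-12.9,14.65,0,0,0,3.5, 0,-12.9,14.65,0,0,0,3.5, 0,-12.9,14.65,0,0,0,3.5]'; python3 -c "
from h import *
togo(.575,-.141,.15,.82)"
```

```text
clock: 0.98
eef_pos: [0.4115, 0.1824, 0.1922]
eef_rot: [3.141, 0.001, 0.822]
contact_force: [1.7, 0.7, -0.1]
grip_width: 0.0875
t 0.9833 pos [0.4115 0.1824 0.1922] rot [3.1411e+00 1.1000e-03 8.2180e-01] F [ 1.65  0.68 -0.11] w 0.0875
units [-3.137  8.498  1.063] [0.005 0.011 0.017]
```

```bash
python3 -m pendant '[0,-3.1,8.5,0.3,0,0,0, 0,-3.1,8.5,0.3,0,0,0, 0,-3.1,8.5,0.3,0,0,0, 0,-3.1,8.5,0.3,0,0,0, 0,-3.1,8.5,0.3,0,0,0, 0,-3.1,8.5,0.3,0,0,0, 0,-3.1,8.5,0.3,0,0,0, 0,-3.1,8.5,0.3,0,0,0, 0,-3.1,8.5,1.06,0,0,0, 0,-3.1,8.5,1.06,0,0,0]'; python3 - <<'E'
from h import *
from rig import manip
c=manip.read_camera("wrist");np.savez("w1.npz",**c);cv2.imwrite("pics/w1.png",c["img"][:,:,::-1])
togo(.58,-.146,.06,.82)
E
```

```text
clock: 1.82
eef_pos: [0.5754, -0.1445, 0.1436]
eef_rot: [-3.136, 0.006, 0.817]
contact_force: [0.1, -0.2, -1.4]
grip_width: 0.0878
t 1.8667 pos [ 0.5747 -0.1423  0.1449] rot [-3.1352  0.005   0.818 ] F [-0.64 -0.38 -0.93] w 0.0879
units [0.032 0.173 2.122] [-0.061  0.047 -0.019]
```

View pics/w1.png

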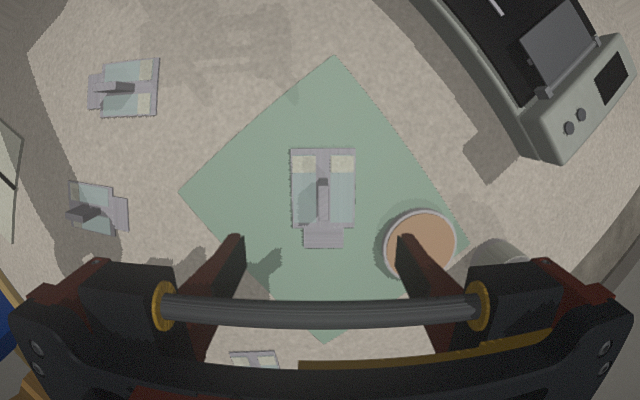

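The wrist view shows the carrier squarely below, with its fin at (322,200) and its tongue toward the bottom at (322,240). The dish is at (420,243), close to the right finger. I'll refine the positions from this view.

```bash
cat >> h.py <<'E'
def wray(c,px,z):
    K=c["intrinsics"];px=np.atleast_2d(px).astype(float)
    a=(px-[K[0,2],K[1,2]])/K[0,0];r=np.linalg.norm(a,axis=1)+1e-9
    d=np.c_[a*(np.sin(r)/r)[:,None],np.cos(r)]@c["R"];C=-c["R"].T@c["t"]
    return C+d*((z-C[2])/d[:,2])[:,None]
def wpts(c):
    v,u=np.indices(c["depth"].shape);K=c["intrinsics"]
    a=np.stack([u-K[0,2],v-K[1,2]],-1)/K[0,0];r=np.linalg.norm(a,axis=-1)+1e-9
    X=np.concatenate([a*(np.tan(np.minimum(r,1.4))/r)[...,None],np.ones(r.shape+(1,))],-1)*c["depth"][...,None]
    return (X-c["t"])@c["R"]
E
python3 - <<'E'
from h import *
c=np.load("w1.npz");im=c["img"].astype(int);v,u=np.indices(im.shape[:2]);P=wpts(c)
box=(u>280)&(u<365)&(v>135)&(v<255)
m=box&(P[...,2]>.04)&(P[...,2]<.06)
for nm,m,z in [("fin",m,.048)]:
    Q=wray(c,np.c_[u[m],v[m]],z)[:,:2]*1000;print(nm,m.sum(),cv2.minAreaRect(Q.astype(np.float32)),Q.mean(0),np.median(P[m][:,2]))
g=im[...,1]-im[...,0]
mp=(box&(g<10)).astype(np.uint8);n,l,st,ce=cv2.connectedComponentsWithStats(mp);k=1+np.argmax(st[1:,4]);mm=cv2.morphologyEx((l==k).astype(np.uint8),cv2.MORPH_OPEN,np.ones((3,3)))>0
Q=wray(c,np.c_[u[mm],v[mm]],.006)[:,:2]*1000;print("plate",st[k],cv2.minAreaRect(Q.astype(np.float32)))
o=im.copy().astype(np.uint8);o[mm]=[255,0,0];o[m]=[0,0,255];cv2.imwrite("pics/m1.png",cv2.resize(o[120:280,250:480],None,fx=3,fy=3)[:,:,::-1])
# dish
md=(u>375)&(u<470)&(v>205)&(v<290)&(im[...,0]-im[...,2]>35)
print("dish",wray(c,np.c_[u[md],v[md]],.02).mean(0), wray(c,[[420,240]],.02),wray(c,[[303,247],[343,247],[290,149],[354,148]],.006))
R=Ro.from_matrix(c["R"])
E
```

```text
fin 369 ((580.8324584960938, -146.82186889648438), (8.822610855102539, 35.99092483520508), 46.89727783203125) [ 580.67133198 -146.68575761] 0.04763095432038335
plate [ 289  148   67  101 3836] ((587.3558959960938, -152.62045288085938), (70.77781677246094, 115.21723175048828), 47.24169921875)
dish [ 0.69773134 -0.0946721   0.02      ] [[ 0.694788   -0.10123132  0.02      ]] [[ 0.61300242 -0.20778479  0.006     ]
 [ 0.6447056  -0.1739139   0.006     ]
 [ 0.52237904 -0.13959552  0.006     ]
 [ 0.56832637 -0.08896383  0.006     ]]
```

View pics/m1.png

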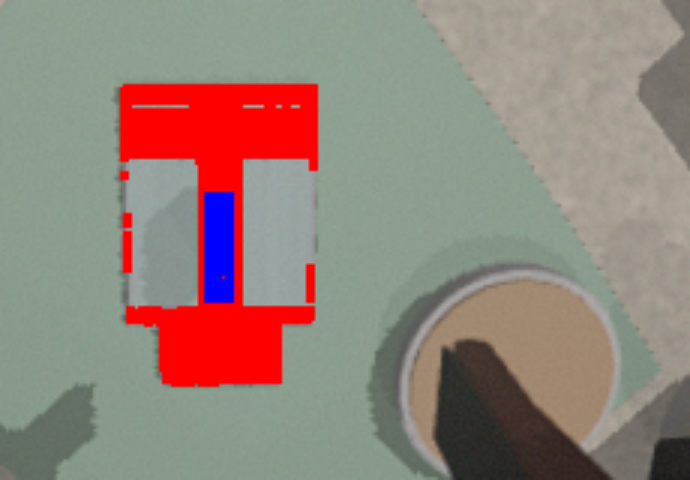

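Plate and fin fits agree: origin ≈ (0.581, -0.147), yaw ≈ -42.9°, fin 36×9 mm and top at z = 0.048, all matching the description. The dish rim is outside the fingers, and I'll half-close them before descending.

```bash
python3 -c "
from h import *
togo(.581,-.147,.0195,.822)"
```

```text
t 1.8667 pos [ 0.5747 -0.1423  0.1449] rot [-3.1352  0.005   0.818 ] F [-0.64 -0.38 -0.93] w 0.0879
units [0.036 0.215 3.134] [-0.061  0.047 -0.038]
```

```bash
python3 -m pendant '[110,0.04,0.21,0,-0.06,0.05,-0.04, 110,0.04,0.21,0,-0.06,0.05,-0.04, 110,0.04,0.21,0.3,-0.06,0.05,-0.04, 110,0.04,0.21,0.8,-0.06,0.05,-0.04, 110,0.04,0.21,1.3,-0.06,0.05,-0.04, 110,0.04,0.21,1.7,-0.06,0.05,-0.04, 110,0.04,0.21,1.9,-0.06,0.05,-0.04, 110,0.04,0.21,1.9,-0.06,0.05,-0.04]'; python3 - <<'E'
from h import *
from rig import manip
c=manip.read_camera("wrist");np.savez("w2.npz",**c);cv2.imwrite("pics/w2.png",c["img"][:,:,::-1])
togo(.581,-.147,.0195,.822)
E
```

```text
clock: 2.53
eef_pos: [0.5802, -0.1454, 0.0668]
eef_rot: [-3.139, 0.001, 0.824]
contact_force: [0.1, 0.2, -0.5]
grip_width: 0.0498
t 2.5833 pos [ 0.5809 -0.1458  0.0685] rot [-3.1406  0.      0.8233] F [0.09 0.05 0.42] w 0.0503
units [-0.02   0.023  1.226] [-0.009  0.     0.013]
```

View pics/w2.png

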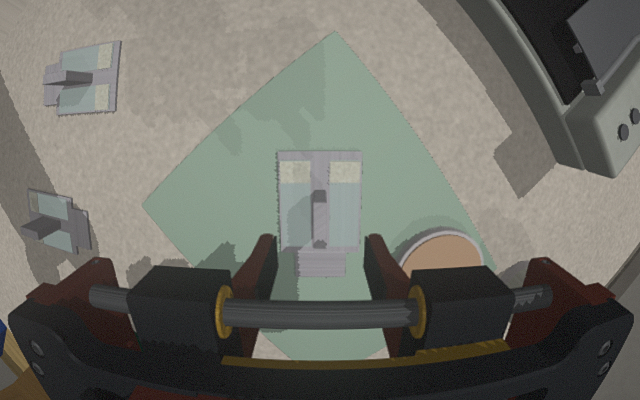

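The fin at (320,220) is centred between the half-closed fingers at (262,245) and (380,245), and the dish at (440,250) is clear. Next I descend and grip.

```bash
python3 -m pendant '[110,-0.02,0.02,0.4,0,0,0, 110,-0.02,0.02,0.8,0,0,0, 110,-0.02,0.02,1.1,0,0,0, 110,-0.02,0.02,1.22,0,0,0, 110,-0.02,0.02,1.22,0,0,0, 110,-0.02,0.02,1.22,0,0,0, 255,-0.02,0.02,1.22,0,0,0, 255,-0.02,0.02,1.22,0,0,0, 255,-0.02,0.02,1.22,0,0,0, 255,-0.02,0.02,1.22,0,0,0]';  python3 -m pendant '[255,0,0,0,0,0,0,255,0,0,0,0,0,0,255,0,0,0,0,0,0]'; python3 - <<'E'
from h import *
togo(.581,-.147,.0195,.822)
E
```

```text
clock: 3.42
eef_pos: [0.5812, -0.147, 0.0203]
eef_rot: [-3.141, -0.0, 0.823]
contact_force: [-0.0, 0.8, 0.6]
grip_width: 0.0265
clock: 3.67
eef_pos: [0.5813, -0.1471, 0.0205]
eef_rot: [3.141, -0.0, 0.823]
contact_force: [0.5, -0.1, 0.4]
grip_width: 0.0071
t 3.6667 pos [ 0.5813 -0.1471  0.0205] rot [ 3.1415e+00 -4.0000e-04  8.2320e-01] F [ 0.55 -0.08  0.36] w 0.0071
units [-0.003 -0.008  0.025] [ 0.001 -0.004  0.012]
```

Width reads 7.1 mm against a 10 mm fin, so I'll check before lifting.

```bash
python3 -m pendant '[255,0,0,0,0,0,0,255,0,0,0,0,0,0]'; python3 - <<'E'
from h import *
from rig import manip
c=manip.read_camera("wrist");np.savez("w3.npz",**c);cv2.imwrite("pics/w3.png",c["img"][:,:,::-1])
E
```

```text
clock: 3.83
eef_pos: [0.5813, -0.1471, 0.0205]
eef_rot: [3.142, -0.0, 0.823]
contact_force: [-0.2, 0.1, 0.8]
grip_width: 0.0004
```

View pics/w3.png

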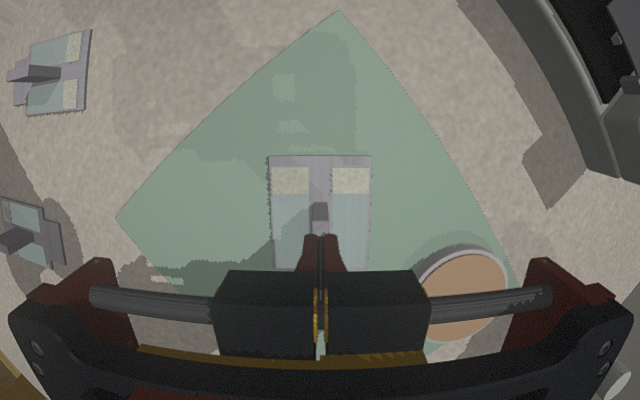

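The fingers shut empty: they are past the tongue end of the fin, whose rear end is visible at (320,213). I need to find out whether the carrier moved or my position is off.

```bash
python3 - <<'E'
from h import *
from rig import manip
c=manip.read_camera("scene");np.savez("s3.npz",**c)
cv2.imwrite("pics/s3.png",cv2.resize(c["img"][190:300,200:380],None,fx=4,fy=4,interpolation=cv2.INTER_CUBIC)[:,:,::-1])
t=manip.read_camera("top");np.savez("t3.npz",**t)
cv2.imwrite("pics/t3.png",cv2.resize(t["img"][140:250,300:460],None,fx=4,fy=4,interpolation=cv2.INTER_CUBIC)[:,:,::-1])
for n in("w1.npz","w2.npz","w3.npz"):
    c=np.load(n);print(n,wray(c,{"w1.npz":[[290,149],[354,148],[317,179]],"w2.npz":[[277,151],[361,151],[313,192]],"w3.npz":[[267,155],[372,156],[312,203]]}[n],.006).round(4).tolist())
    C=-c["R"].T@c["t"];print(C)
    P=wpts(c);v,u=np.indices(P.shape[:2]);m=(u>295)&(u<345)&(v>150)&(v<260)&(P[...,2]>.04)&(P[...,2]<.052)
    Q=P[m][:,:2]*1000;print(m.sum(),cv2.minAreaRect(Q.astype(np.float32)))
E
```

```text
w1.npz [[0.5224, -0.1396, 0.006], [0.5683, -0.089, 0.006], [0.566, -0.1411, 0.006]]
[ 0.52338183 -0.09361647  0.33604779]
369 ((581.3240966796875, -147.31991577148438), (8.835566520690918, 35.30190658569336), 46.97026824951172)
w2.npz [[0.5214, -0.139, 0.006], [0.5684, -0.0883, 0.006], [0.567, -0.141, 0.006]]
[ 0.52690817 -0.09527912  0.25908228]
665 ((581.57373046875, -147.28497314453125), (10.101251602172852, 36.68366241455078), 47.32167434692383)
w3.npz [[0.5208, -0.1394, 0.006], [0.5695, -0.0879, 0.006], [0.566, -0.1401, 0.006]]
[ 0.52744289 -0.09673155  0.21253035]
366 ((572.9913330078125, -138.7512664794922), (13.953656196594238, 14.499491691589355), 88.76421356201172)
```

View pics/s3.png

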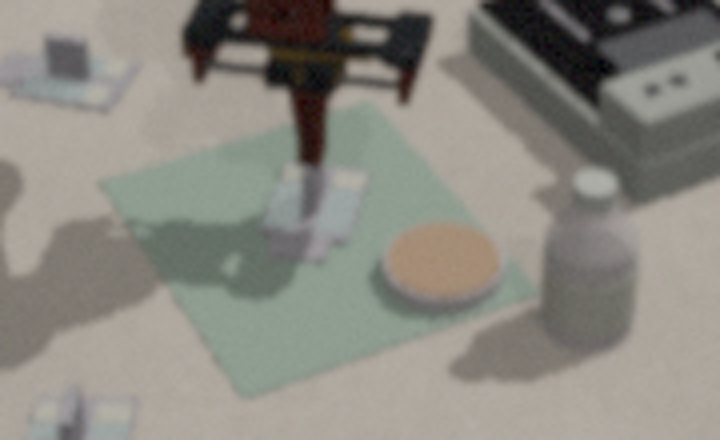

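View pics/t3.png

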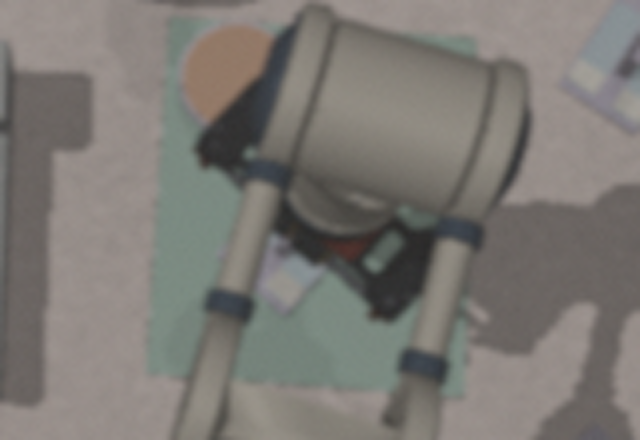

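```bash
cat >> h.py <<'E'
def wproj(c,X):
    K=c["intrinsics"];Y=np.atleast_2d(X)@c["R"].T+c["t"];th=np.arctan2(np.linalg.norm(Y[:,:2],axis=1),Y[:,2]);a=Y[:,:2]/np.linalg.norm(Y[:,:2],axis=1)[:,None]
    return a*(th*K[0,0])[:,None]+[K[0,2],K[1,2]]
E
python3 - <<'E'
from h import *
c=np.load("w3.npz")
T=np.array([.5813,-.1471,.0205]);d=np.array([np.cos(-.749),np.sin(-.749),0])
print("tcp",wproj(c,T),"grasp",wproj(c,T+[0,0,.019]))
O=np.array([.581,-.147,0])
print("fin ends top",wproj(c,[O+d*.018+[0,0,.048],O-d*.018+[0,0,.048]]))
o=np.ascontiguousarray(c["img"][180:340,220:420]);cv2.imwrite("pics/w3c.png",cv2.resize(o,None,fx=4,fy=4,interpolation=cv2.INTER_CUBIC)[:,:,::-1])
P=wpts(c)
for v in range(195,320,6): print(v,[P[v,u].round(3).tolist() for u in (310,320,330)])
s=np.load("s3.npz");K=s["intrinsics"]
for X in (T,T+[0,0,.019],O+d*.018+[0,0,.048],O-d*.018+[0,0,.048]):
    y=s["R"]@X+s["t"];p=K@y/y[2];print((p[:2]-[200,190])*4)
E
```

```text
tcp [[319.61207757 232.01266363]] grasp [[319.56844548 243.2302613 ]]
fin ends top [[319.31438404 275.58031791]
 [319.3330488  219.14000773]]
195 [[0.561, -0.137, 0.006], [0.566, -0.132, 0.006], [0.57, -0.127, 0.006]]
201 [[0.564, -0.14, 0.007], [0.569, -0.135, 0.007], [0.573, -0.13, 0.007]]
207 [[0.567, -0.143, 0.007], [0.569, -0.135, 0.021], [0.576, -0.133, 0.007]]
213 [[0.57, -0.146, 0.007], [0.569, -0.135, 0.034], [0.58, -0.136, 0.006]]
219 [[0.573, -0.149, 0.007], [0.569, -0.135, 0.046], [0.583, -0.139, 0.007]]
225 [[0.577, -0.152, 0.006], [0.571, -0.137, 0.047], [0.586, -0.142, 0.007]]
231 [[0.58, -0.155, 0.006], [0.573, -0.139, 0.049], [0.59, -0.145, 0.006]]
237 [[0.57, -0.144, 0.055], [0.575, -0.141, 0.053], [0.577, -0.135, 0.057]]
243 [[0.57, -0.144, 0.063], [0.575, -0.14, 0.062], [0.577, -0.135, 0.066]]
249 [[0.57, -0.143, 0.072], [0.575, -0.141, 0.069], [0.577, -0.136, 0.072]]
255 [[0.57, -0.143, 0.08], [0.575, -0.141, 0.075], [0.577, -0.136, 0.08]]
261 [[0.571, -0.143, 0.085], [0.575, -0.141, 0.083], [0.577, -0.136, 0.085]]
267 [[0.571, -0.143, 0.091], [0.575, -0.141, 0.089], [0.577, -0.136, 0.091]]
273 [[0.556, -0.127, 0.137], [0.575, -0.141, 0.093], [0.56, -0.123, 0.137]]
279 [[0.556, -0.127, 0.14], [0.575, -0.141, 0.099], [0.56, -0.123, 0.139]]
285 [[0.556, -0.126, 0.144], [0.575, -0.14, 0.105], [0.56, -0.123, 0.143]]
291 [[0.556, -0.126, 0.147], [0.575, -0.141, 0.107], [0.559, -0.123, 0.146]]
297 [[0.556, -0.126, 0.149], [0.577, -0.143, 0.108], [0.559, -0.123, 0.15]]
303 [[0.556, -0.126, 0.152], [0.561, -0.128, 0.145], [0.559, -0.123, 0.151]]
309 [[0.556, -0.127, 0.154], [0.562, -0.129, 0.146], [0.56, -0.124, 0.153]]
315 [[0.557, -0.127, 0.154], [0.562, -0.129, 0.148], [0.56, -0.124, 0.155]]
[314.57839118 189.33238945]
[313.87745714 169.66717959]
[308.03347245 174.58828226]
[318.82581504 146.75718976]
```

View pics/w3c.png

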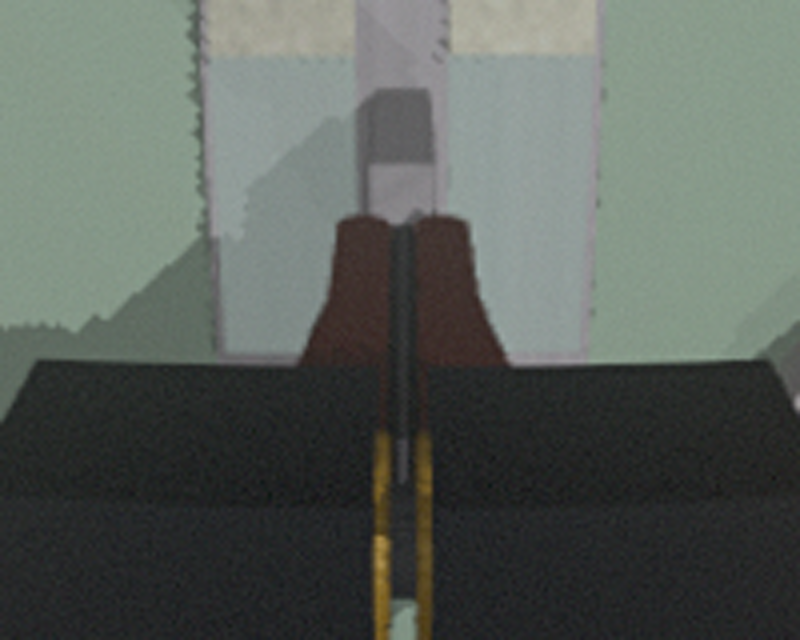

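Depth puts the visible finger ends at z≈0.05, just above the fin top, though the reported TCP is at 0.0205. The fingers shut on air over the fin, and the carrier didn't move. I'll see whether that 30 mm offset also appears in the earlier pictures.

```bash
python3 - <<'E'
from h import *
for n,z,box in (("wrist0.npz",.1915,(200,250)),("w1.npz",.1445,(200,250)),("w2.npz",.068,(235,280)),("w3.npz",.0205,(300,345))):
    c=np.load(n);P=wpts(c);im=c["img"].astype(int)
    v,u=np.indices(P.shape[:2]);m=(u>box[0])&(u<box[1])&(v>225)&(v<300)&(im[...,0]>1.3*im[...,1])&(P[...,2]<c["t"][2]*0+(-c["R"].T@c["t"])[2]-.08)
    Q=P[m];print(n,m.sum(),"min z",np.percentile(Q[:,2],[0,1,3,10]).round(4),"rep TCP z",z,"first row",v[m].min(),Q[Q[:,2].argmin()])
t=np.load("s3.npz");P=pts(t)
for v in range(222,246,2): print(v,[P[v,u].round(3).tolist() for u in (276,278,280)],t["img"][v,278])
E
```

```text
wrist0.npz 256 min z [0.222  0.224  0.2268 0.2319] rep TCP z 0.1915 first row 234 [0.19609829 0.51363598 0.22202256]
w1.npz 323 min z [0.1793 0.1891 0.1983 0.2075] rep TCP z 0.1445 first row 235 [ 0.5331331  -0.17329445  0.17926283]
w2.npz 463 min z [0.1041 0.1143 0.1205 0.1323] rep TCP z 0.068 first row 239 [ 0.55497161 -0.1579749   0.1041202 ]
w3.npz 468 min z [0.0512 0.0537 0.0575 0.0687] rep TCP z 0.0205 first row 235 [ 0.57682282 -0.13724608  0.05117502]
222 [[0.582, -0.155, 0.083], [0.592, -0.153, 0.088], [0.594, -0.147, 0.087]] [45 21 18]
224 [[0.586, -0.157, 0.079], [0.59, -0.152, 0.079], [0.588, -0.144, 0.074]] [46 19 21]
226 [[0.589, -0.159, 0.074], [0.589, -0.152, 0.071], [0.589, -0.145, 0.068]] [44 19 18]
228 [[0.591, -0.16, 0.068], [0.585, -0.15, 0.06], [0.591, -0.146, 0.062]] [47 20 15]
230 [[0.588, -0.159, 0.057], [0.595, -0.156, 0.061], [0.592, -0.147, 0.055]] [57 41 36]
232 [[0.586, -0.158, 0.049], [0.588, -0.152, 0.047], [0.574, -0.138, 0.033]] [93 88 91]
234 [[0.592, -0.161, 0.046], [0.603, -0.16, 0.053], [0.575, -0.139, 0.026]] [104 101 102]
236 [[0.593, -0.162, 0.039], [0.598, -0.158, 0.041], [0.579, -0.141, 0.022]] [ 99  98 100]
238 [[0.589, -0.16, 0.028], [0.598, -0.159, 0.034], [0.577, -0.14, 0.013]] [97 94 97]
240 [[0.592, -0.162, 0.023], [0.597, -0.158, 0.025], [0.577, -0.14, 0.005]] [102  96 101]
242 [[0.591, -0.162, 0.015], [0.594, -0.157, 0.015], [0.59, -0.148, 0.008]] [109 105 108]
244 [[0.587, -0.16, 0.004], [0.595, -0.158, 0.008], [0.6, -0.153, 0.01]] [140 139 142]
```

All four pictures and both cameras agree: the real finger ends are about 30 mm above the reported TCP, while laterally they match. I'll therefore aim about 30 mm lower by the reported z, in stages with force and picture checks. First I open and go down partway.

```bash
python3 -m pendant '[110,0,0,0,0,0,0, 110,0,0,0,0,0,0, 110,0,0,0,0,0,0, 110,0,0,0,0,0,0, 110,0,0,0,0,0,0, 110,0,0,0,0,0,0, 110,0,0,0.2,0,0,0, 110,0,0,0.4,0,0,0, 110,0,0,0.4,0,0,0]'; python3 - <<'E'
from h import *
from rig import manip
c=manip.read_camera("wrist");np.savez("w4.npz",**c);cv2.imwrite("pics/w4.png",c["img"][120:340,180:460,::-1])
togo(.581,-.147,-.010,.822)
E
```

```text
clock: 4.73
eef_pos: [0.5799, -0.1467, 0.0017]
eef_rot: [-3.138, 0.001, 0.823]
contact_force: [-0.1, 0.4, -0.9]
grip_width: 0.0497
t 4.7833 pos [ 0.5801 -0.1467  0.0024] rot [-3.1386e+00  1.0000e-03  8.2320e-01] F [ 0.25  0.1  -0.14] w 0.0498
units [0.01  0.022 0.31 ] [-0.028  0.009  0.012]
```

View pics/w4.png

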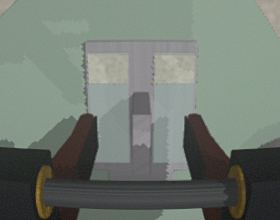

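Reported z is 2 mm with no contact force, and the fin at crop (140,120) stands between the fingers, so the offset holds. Next I go down the rest and close.

```bash
python3 -m pendant '[110,0.01,0.02,0.15,-0.03,0,0, 110,0.01,0.02,0.3,-0.03,0,0, 110,0.01,0.02,0.3,-0.03,0,0, 255,0.01,0.02,0.3,-0.03,0,0, 255,0.01,0.02,0.3,-0.03,0,0, 255,0.01,0.02,0.3,-0.03,0,0, 255,0.01,0.02,0.3,-0.03,0,0, 255,0.01,0.02,0.3,-0.03,0,0, 255,0.01,0.02,0.3,-0.03,0,0, 255,0.01,0.02,0.3,-0.03,0,0]'; python3 -m pendant '[255,0,0,0,0,0,0, 255,0,0,0,0,0,0, 255,0,0,0,0,0,0]'; python3 - <<'E'
from h import *
from rig import manip
c=manip.read_camera("wrist");np.savez("w5.npz",**c);cv2.imwrite("pics/w5.png",cv2.resize(c["img"][120:340,180:460,::-1],None,fx=2,fy=2))
togo(.581,-.147,.0,.822)
E
```

```text
clock: 5.62
eef_pos: [0.581, -0.147, -0.0094]
eef_rot: [3.141, 0.001, 0.823]
contact_force: [0.7, 0.0, 1.1]
grip_width: 0.0098
clock: 5.87
eef_pos: [0.581, -0.147, -0.0094]
eef_rot: [3.141, 0.001, 0.823]
contact_force: [-0.0, -0.9, -0.6]
grip_width: 0.01
t 5.9167 pos [ 0.581  -0.147  -0.0094] rot [3.1411e+00 9.0000e-04 8.2320e-01] F [-0.78 -0.16 -0.15] w 0.0095
units [-0.001 -0.001 -0.235] [0.004 0.008 0.011]
```

View pics/w5.png

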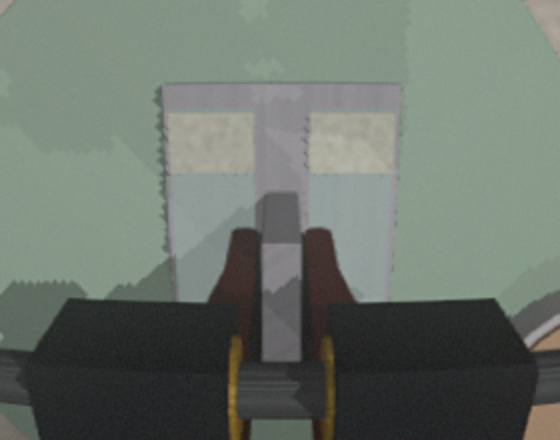

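The fin is gripped, width 10 mm. Next I lift straight up.

```bash
python3 -m pendant '[255,0,0,-0.3,0,0,0, 255,0,0,-0.9,0,0,0, 255,0,0,-1.5,0,0,0, 255,0,0,-2.1,0,0,0, 255,0,0,-2.5,0,0,0, 255,0,0,-2.5,0,0,0, 255,0,0,-2.5,0,0,0, 255,0,0,-2.5,0,0,0]'; python3 - <<'E'
from h import *
togo(.4927,.172,.09,1.543)
E
```

```text
clock: 6.58
eef_pos: [0.5805, -0.1467, 0.0893]
eef_rot: [-3.14, 0.002, 0.823]
contact_force: [-0.4, 0.3, -1.2]
grip_width: 0.0095
t 6.5833 pos [ 0.5805 -0.1467  0.0893] rot [-3.1404e+00  1.7000e-03  8.2320e-01] F [-0.44  0.3  -1.18] w 0.0095
units [ 4.351 -7.026 -0.016] [-0.016  0.011 -6.873]
```

```bash
python3 -m pendant '[255,0.2,-0.35,0,0,0,-0.35, 255,0.65,-1.05,0,0,0,-1.0, 255,1.2,-1.95,0,0,0,-1.9, 255,1.75,-2.8,0,0,0,-2.75, 255,2.3,-3.7,0,0,0,-3.6, 255,2.8,-4.55,0,0,0,-4.45, 255,3.35,-5.4,0,0,0,-5.3, 255,3.8,-6.15,0,0,0,-6.0, 255,4.2,-6.75,0,0,0,-6.6, 255,4.35,-7.0,0,0,0,-6.87]'; python3 -m pendant '[255,0,0,0,0,0,0,255,0,0,0,0,0,0]';  python3 - <<'E'
from h import *
from rig import manip
togo(.4927,.172,.09,1.543)
for n in("wrist","top","scene"):
    c=manip.read_camera(n);np.savez(n+"6.npz",**c);cv2.imwrite(f"pics/{n}6.png",c["img"][:,:,::-1])
togo(.4927,.172,.09,1.543)
E
```

```text
clock: 7.42
eef_pos: [0.4912, 0.1744, 0.0873]
eef_rot: [-3.136, 0.0, 1.549]
contact_force: [0.3, -0.8, -1.4]
grip_width: 0.0102
clock: 7.58
eef_pos: [0.4902, 0.1742, 0.0856]
eef_rot: [-3.133, 0.001, 1.549]
contact_force: [-0.1, -0.0, -1.8]
grip_width: 0.0094
t 7.5833 pos [0.4902 0.1742 0.0856] rot [-3.1333e+00  1.4000e-03  1.5494e+00] F [-0.15 -0.   -1.79] w 0.0094
units [-0.054  0.062 -0.111] [-0.079  0.014  0.061]
t 7.7333 pos [0.4914 0.1728 0.0867] rot [-3.1352e+00  1.0000e-03  1.5463e+00] F [-0.13 -0.13 -0.76] w 0.0097
units [-0.02   0.032 -0.083] [-0.061  0.01   0.032]
```

View pics/wrist6.png

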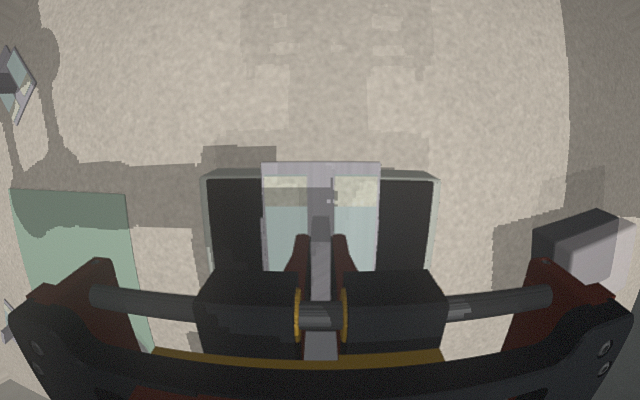

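View pics/scene6.png

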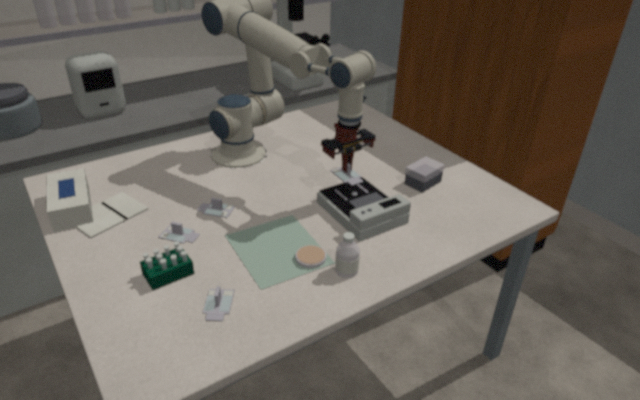

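The wrist view shows the carrier level between the reader's side walls, with its rear corners at (262,162) and (380,162) and the reader's front corners at (203,178) and (438,180). I'll check the lateral alignment by ray.

```bash
python3 - <<'E'
from h import *
c=np.load("wrist6.npz");P=wpts(c);im=c["img"]
a=cv2.resize(im[140:290,180:460],None,fx=2.8,fy=2.8,interpolation=cv2.INTER_CUBIC);cv2.imwrite("pics/w6c.png",a[:,:,::-1])
print("car rear",wray(c,[[262,162],[380,162]],.103).round(4).tolist())
for v in (165,175,190,200): print([P[v,u,:].round(4).tolist() for u in (268,276,320,365,375)])
print("deck z",np.median(P[200:250,220:250,2]),np.median(P[200:250,395:425,2]))
s=np.load("scene6.npz");cv2.imwrite("pics/s6c.png",cv2.resize(s["img"][110:250,280:450],None,fx=4,fy=4,interpolation=cv2.INTER_CUBIC)[:,:,::-1])
# deck black mask edges left/right per row
g=im.astype(int).sum(-1)
for v in (195,210,225,240,255):
    row=g[v]; 
    L=[u for u in range(195,262) if row[u]<150]; R=[u for u in range(385,445) if row[u]<150]
    X=wray(c,[[L[0]-.5,v],[R[-1]+.5,v]],.05);print(v,L[0],R[-1],X.round(4).tolist(),X.mean(0).round(4))
E
```

```text
car rear [[0.4406, 0.1415, 0.103], [0.442, 0.2095, 0.103]]
[[0.4426, 0.1448, 0.1021], [0.4426, 0.1497, 0.1032], [0.4435, 0.1749, 0.1015], [0.4438, 0.2009, 0.102], [0.4439, 0.2067, 0.1019]]
[[0.4484, 0.1446, 0.1024], [0.4484, 0.1494, 0.1032], [0.4493, 0.1748, 0.1015], [0.4496, 0.2008, 0.1025], [0.4495, 0.2065, 0.1036]]
[[0.4571, 0.1442, 0.1034], [0.4574, 0.1488, 0.1026], [0.4579, 0.1746, 0.1033], [0.4584, 0.2008, 0.1031], [0.4585, 0.2068, 0.1031]]
[[0.4631, 0.1438, 0.1034], [0.4633, 0.1486, 0.1032], [0.4641, 0.1744, 0.1024], [0.4642, 0.2008, 0.104], [0.4644, 0.2068, 0.1034]]
deck z 0.04971058051258878 0.04975791176652627Traceback (most recent call last):
  File "<stdin>", line 13, in <module>
IndexError: list index out of range
```

View pics/w6c.png

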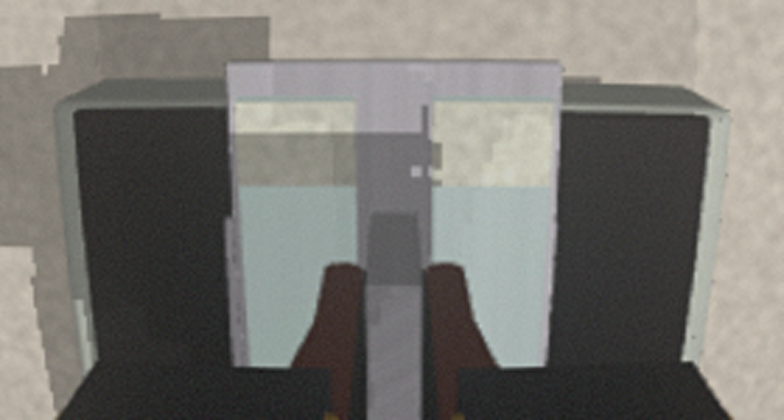

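View pics/s6c.png

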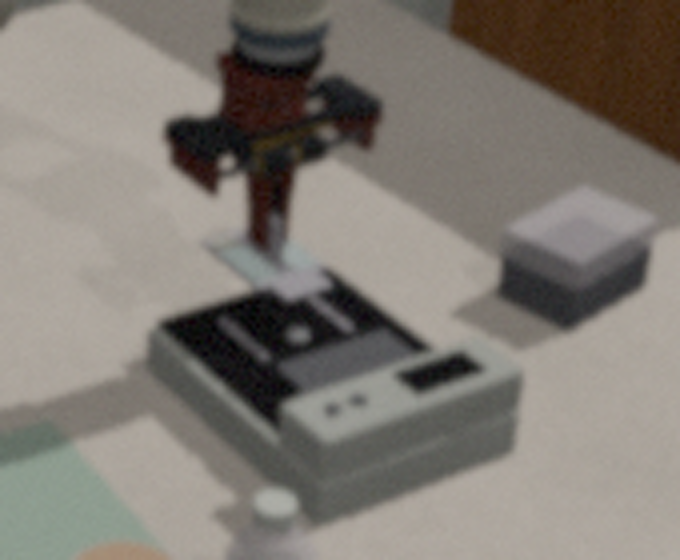

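```bash
python3 - <<'E'
from h import *
c=np.load("wrist6.npz")
q=np.array([[75,110],[708,117],[95,360],[685,360]])/2.8+[180,140]
X=wray(c,q,.05);print(X.round(4));print(X[:2].mean(0),X[2:].mean(0))
O=np.array([.5877,.1693]);a=np.radians(-1.6);ex=np.array([np.cos(a),np.sin(a)]);ey=np.array([-ex[1],ex[0]])
print(((X[:,:2]-O)@np.c_[ex,ey]).round(4))
for d in(-95,-45): print(d,O+ex*d/1000)
togo(*(O+ex*-.095),.045,1.543)
E
```

```text
[[0.4589 0.0856 0.05  ]
 [0.4647 0.2629 0.05  ]
 [0.5366 0.0814 0.05  ]
 [0.5402 0.2625 0.05  ]]
[0.46179456 0.17422915 0.05      ] [0.53841155 0.17196774 0.05      ]
[[-0.1264 -0.0873]
 [-0.1256  0.0901]
 [-0.0486 -0.0893]
 [-0.05    0.0918]]
-95 [0.49273704 0.17195256]
-45 [0.54271754 0.17055647]
t 7.7333 pos [0.4914 0.1728 0.0867] rot [-3.1352e+00  1.0000e-03  1.5463e+00] F [-0.13 -0.13 -0.76] w 0.0097
units [-0.02   0.041  1.041] [-0.061  0.01   0.032]
```

Wrist and top fits of the reader agree within about 1 mm. Next I lower to an underside height of about 56.5 mm (TCP ≈ 0.044) with the tongue still 25 mm short of the flap.

```bash
python3 -m pendant '[255,-0.02,0.04,0.2,-0.06,0,0.03, 255,-0.02,0.04,0.5,-0.06,0,0.03, 255,-0.02,0.04,0.8,-0.06,0,0.03, 255,-0.02,0.04,1.0,-0.06,0,0.03, 255,-0.02,0.04,1.05,-0.06,0,0.03, 255,-0.02,0.04,1.05,-0.06,0,0.03, 255,-0.02,0.04,1.05,-0.06,0,0.03, 255,-0.02,0.04,1.05,-0.06,0,0.03]'; python3 - <<'E'
from h import *
from rig import manip
c=manip.read_camera("wrist");np.savez("w7.npz",**c);P=wpts(c);cv2.imwrite("pics/w7.png",c["img"][:,:,::-1])
s=manip.read_camera("scene");np.savez("s7.npz",**s);cv2.imwrite("pics/s7c.png",cv2.resize(s["img"][130:250,290:430],None,fx=5,fy=5,interpolation=cv2.INTER_CUBIC)[:,:,::-1])
togo(.5427,.1705,.044,1.543)
E
```

```text
clock: 8.4
eef_pos: [0.493, 0.1721, 0.0452]
eef_rot: [3.141, 0.001, 1.543]
contact_force: [-0.9, 0.2, -1.9]
grip_width: 0.0098
t 8.5 pos [0.4931 0.1722 0.0453] rot [3.1406e+00 7.0000e-04 1.5434e+00] F [-0.06  0.63 -1.1 ] w 0.0101
units [-0.008  1.241  0.034] [0.01  0.007 0.004]
```

View pics/w7.png

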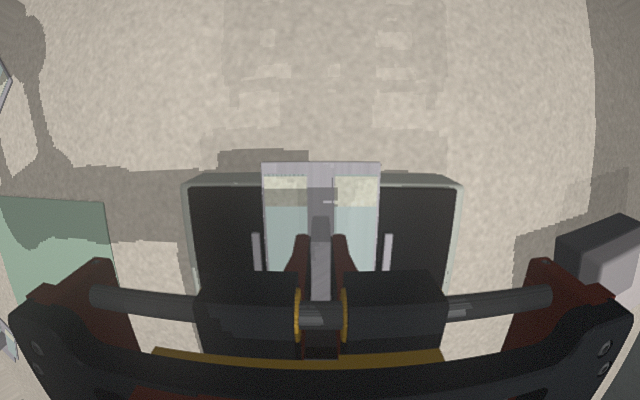

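View pics/s7c.png

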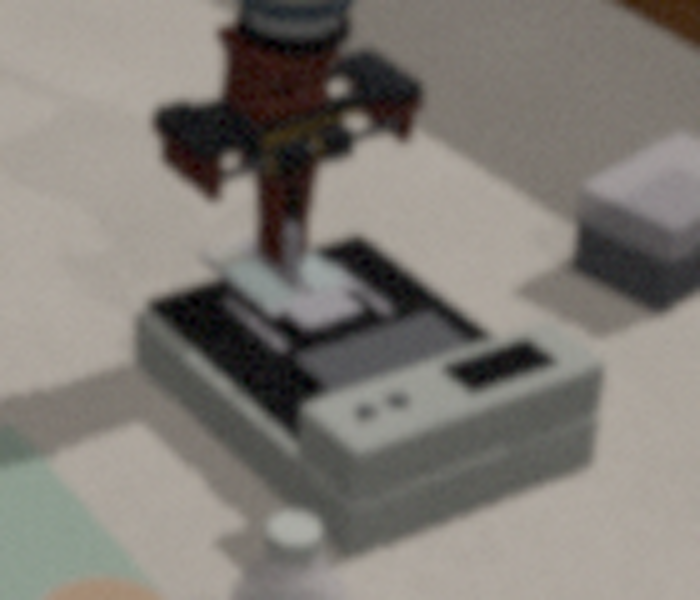

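The carrier sits low between the ribs, seen at (257,252) and (387,252), just short of the flap. I'll measure centring and plate height before sliding in.

```bash
python3 - <<'E'
from h import *
c=np.load("w7.npz");P=wpts(c);g=c["img"].astype(int).sum(-1)
print("slides z",np.median(P[185:230,272:300,2]),np.median(P[185:230,342:370,2]),"plate rear z",np.median(P[164:174,270:370,2]),"deck",np.median(P[200:260,200:245,2]),np.median(P[200:260,400:440,2]))
cv2.imwrite("pics/w7c.png",cv2.resize(c["img"][155:275,235:405],None,fx=4.5,fy=4.5,interpolation=cv2.INTER_CUBIC)[:,:,::-1])
E
```

```text
slides z 0.06264123555192622 0.06265455835855502 plate rear z 0.06132110599743912 deck 0.04969786278691806 0.04973808903325195
```

View pics/w7c.png

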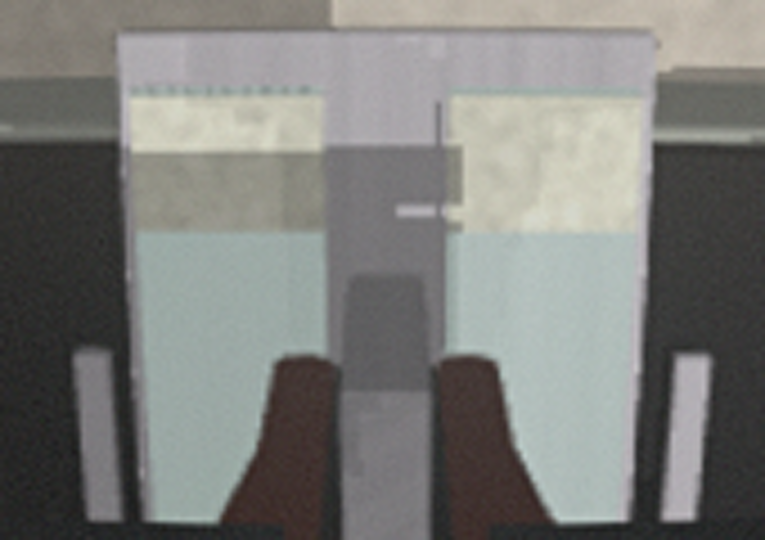

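The carrier is centred to about 0.5 mm (rib gaps 3.6 and 4.4 mm) with its underside ≈ 57 mm. I'll drop about 0.8 mm and slide in slowly, stopping halfway to check height.

```bash
python3 -m pendant '[255,0,0.03,0.02,0,0,0, 255,0,0.1,0.03,0,0,0, 255,0,0.2,0.03,0,0,0, 255,0,0.3,0.03,0,0,0, 255,0,0.4,0.03,0,0,0, 255,0,0.5,0.03,0,0,0, 255,0,0.55,0.03,0,0,0, 255,0,0.55,0.03,0,0,0,255,0,0.55,0.03,0,0,0]'; python3 - <<'E'
from h import *
from rig import manip
c=manip.read_camera("wrist");P=wpts(c)
print("slides z",np.median(P[185:230,272:300,2]),np.median(P[185:230,342:370,2]),"plate rear z",np.median(P[164:174,270:370,2]))
s=manip.read_camera("scene");np.savez("s8.npz",**s);cv2.imwrite("pics/s8c.png",cv2.resize(s["img"][150:230,310:420],None,fx=6,fy=6,interpolation=cv2.INTER_CUBIC)[:,:,::-1])
togo(.5427,.1705,.044,1.543)
E
```

```text
clock: 9.25
eef_pos: [0.5151, 0.1715, 0.044]
eef_rot: [3.141, 0.001, 1.543]
contact_force: [-0.1, -0.7, -0.5]
grip_width: 0.0102
slides z 0.06145664176658974 0.06140213584052518 plate rear z 0.060159061913616946
t 9.35 pos [0.515  0.1716 0.0441] rot [3.1408e+00 7.0000e-04 1.5434e+00] F [ 0.83 -0.8  -1.9 ] w 0.0097
units [-0.008  0.694  0.002] [0.007 0.007 0.004]
```

View pics/s8c.png

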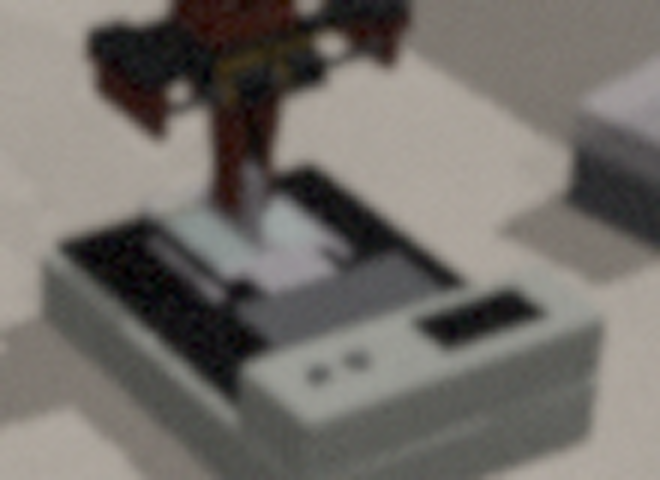

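The tongue is at the flap's edge with its top about 3 mm below the flap's underside. I continue in.

```bash
python3 -m pendant '[255,0,0.05,0,0,0,0, 255,0,0.12,0,0,0,0, 255,0,0.2,0,0,0,0, 255,0,0.3,0,0,0,0, 255,0,0.4,0,0,0,0, 255,0,0.5,0,0,0,0, 255,0,0.6,0,0,0,0, 255,0,0.67,0,0,0,0, 255,0,0.67,0,0,0,0, 255,0,0.67,0,0,0,0]'; python3 -m pendant '[255,0,0.01,0,0,0,0,255,0,0.01,0,0,0,0,255,0,0.01,0,0,0,0]'; python3 - <<'E'
from h import *
from rig import manip
c=manip.read_camera("wrist");P=wpts(c);np.savez("w9.npz",**c)
print("slides z",np.median(P[185:230,272:300,2]),np.median(P[185:230,342:370,2]),"plate rear z",np.median(P[164:174,270:370,2]))
cv2.imwrite("pics/w9c.png",cv2.resize(c["img"][155:275,235:405],None,fx=4.5,fy=4.5,interpolation=cv2.INTER_CUBIC)[:,:,::-1])
s=manip.read_camera("scene");np.savez("s9.npz",**s);cv2.imwrite("pics/s9c.png",cv2.resize(s["img"][150:230,310:420],None,fx=6,fy=6,interpolation=cv2.INTER_CUBIC)[:,:,::-1])
togo(.5427,.1705,.044,1.543)
E
```

```text
clock: 10.18
eef_pos: [0.5418, 0.1708, 0.044]
eef_rot: [3.141, 0.001, 1.543]
contact_force: [1.1, -0.1, -2.4]
grip_width: 0.0098
clock: 10.43
eef_pos: [0.5421, 0.1708, 0.044]
eef_rot: [3.141, 0.001, 1.543]
contact_force: [0.1, 0.6, -0.5]
grip_width: 0.0096
slides z 0.061404353756778905 0.061338913340240095 plate rear z 0.060127359188891116
t 10.5333 pos [0.5422 0.1708 0.044 ] rot [3.1411e+00 7.0000e-04 1.5434e+00] F [ 0.04  0.15 -0.87] w 0.01
units [-0.008  0.014  0.001] [0.005 0.007 0.003]
```

View pics/s9c.png

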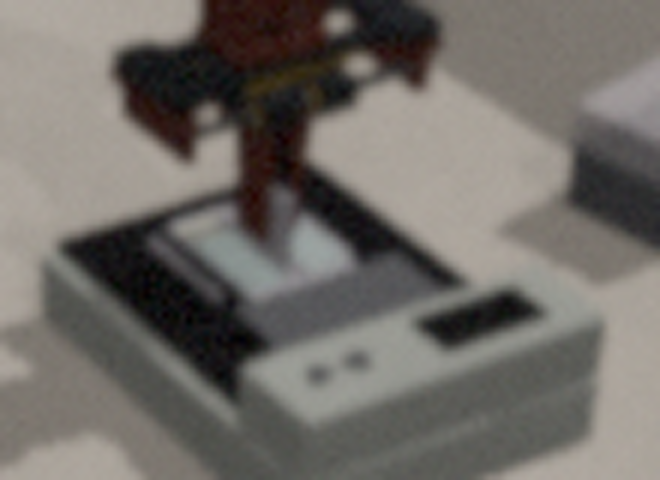

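View pics/w9c.png

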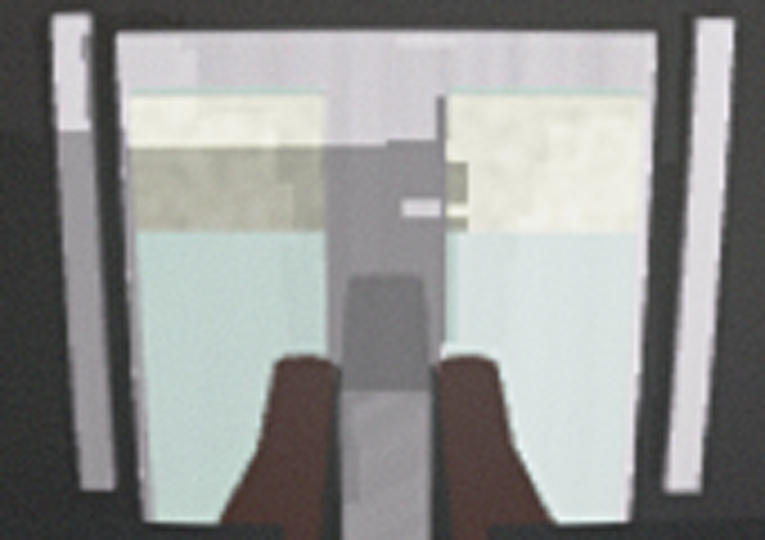

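Flap still level, carrier between the ribs with the plate's rear about 3 mm ahead of the rib ends (expected 3), rib gaps even. Now I press down in steps while watching the force.

```bash
python3 -m pendant '[255,-0.01,0.01,0.03,0,0,0, 255,-0.01,0.01,0.06,0,0,0, 255,-0.01,0.01,0.09,0,0,0, 255,-0.01,0.01,0.12,0,0,0, 255,-0.01,0.01,0.12,0,0,0, 255,-0.01,0.01,0.12,0,0,0]'; python3 -m pendant '[255,0,0,0.02,0,0,0,255,0,0,0.02,0,0,0,255,0,0,0.02,0,0,0]'; python3 - <<'E'
from h import *
from rig import manip
c=manip.read_camera("wrist");P=wpts(c)
print("slides z",np.median(P[185:230,272:300,2]),np.median(P[185:230,342:370,2]),"plate rear z",np.median(P[164:174,270:370,2]))
togo(.5427,.1705,.0376,1.543)
E
```

```text
clock: 11.03
eef_pos: [0.5427, 0.1704, 0.0397]
eef_rot: [3.141, 0.001, 1.543]
contact_force: [-0.8, -0.6, 3.0]
grip_width: 0.0098
clock: 11.28
eef_pos: [0.5426, 0.1704, 0.0391]
eef_rot: [3.141, 0.001, 1.543]
contact_force: [-2.1, -0.5, 3.5]
grip_width: 0.0097
slides z 0.056570475539072386 0.05656174445130514 plate rear z 0.05525244208525794
t 11.3333 pos [0.5427 0.1704 0.0391] rot [3.1406e+00 7.0000e-04 1.5433e+00] F [-2.18 -0.02  2.89] w 0.0097
units [0.003 0.001 0.037] [0.01  0.006 0.003]
```

```bash
python3 -m pendant '[255,0,0,0.03,0,0,0,255,0,0,0.05,0,0,0,255,0,0,0.05,0,0,0,255,0,0,0.05,0,0,0]'; python3 -m pendant '[255,0,0,0.05,0,0,0,255,0,0,0.05,0,0,0,255,0,0,0.05,0,0,0]'; python3 - <<'E'
from h import *
from rig import manip
c=manip.read_camera("wrist");P=wpts(c)
print("slides z",np.median(P[185:230,272:300,2]),np.median(P[185:230,342:370,2]),"plate rear z",np.median(P[164:174,270:370,2]))
togo(.5427,.1705,.0376,1.543)
E
```

```text
clock: 11.67
eef_pos: [0.5427, 0.1704, 0.0376]
eef_rot: [3.14, 0.001, 1.543]
contact_force: [-2.7, -0.7, 6.1]
grip_width: 0.0097
clock: 11.92
eef_pos: [0.5428, 0.1704, 0.0376]
eef_rot: [3.139, 0.0, 1.543]
contact_force: [-7.3, -1.5, 12.2]
grip_width: 0.0099
slides z 0.05503613241452707 0.05503328170745017 plate rear z 0.053711952743882865
t 11.9667 pos [0.5428 0.1704 0.0376] rot [3.1394e+00 5.0000e-04 1.5434e+00] F [-5.03 -1.98 12.16] w 0.0098
units [ 0.003 -0.002 -0.001] [0.021 0.005 0.004]
```

Seated: height stopped falling (plate top 53.7 mm, as expected flush) while force rose to 12 N. I'll hold and take final pictures.

```bash
python3 -m pendant '[255,0,0,0.03,0,0,0,255,0,0,0.03,0,0,0,255,0,0,0.03,0,0,0,255,0,0,0.03,0,0,0,255,0,0,0.03,0,0,0,255,0,0,0.03,0,0,0]'; python3 - <<'E'
from h import *
from rig import manip
c=manip.read_camera("wrist");P=wpts(c);np.savez("w11.npz",**c)
for b in ((180,190),(190,200),(205,215),(220,228)): print("slide z rows",b,[np.median(P[b[0]:b[1],u:u+24,2]).round(4) for u in(274,345)])
print("rear",[np.median(P[164:174,u:u+20,2]).round(4) for u in (268,300,350)])
cv2.imwrite("pics/w11.png",cv2.resize(c["img"][155:275,235:405],None,fx=4.5,fy=4.5,interpolation=cv2.INTER_CUBIC)[:,:,::-1])
s=manip.read_camera("scene");Q=pts(s);o=s["img"][150:230,310:420];cv2.imwrite("pics/s11.png",cv2.resize(o,None,fx=6,fy=6,interpolation=cv2.INTER_CUBIC)[:,:,::-1])
O=np.array([.5877,.170]);a=np.radians(-1.6);ex=np.array([np.cos(a),np.sin(a)]);ey=np.array([-ex[1],ex[0]])
L=(Q[...,:2]-O)@np.c_[ex,ey]
for x in(.003,.02,.04):
    m=(abs(L[...,0]-x-.004)<.005)&(abs(L[...,1])<.05)&(Q[...,2]>.04)&(Q[...,2]<.085);print("flap z at",x,np.median(Q[m][:,2]).round(4),m.sum())
togo(.5427,.1705,.0376,1.543)
E
```

```text
clock: 12.47
eef_pos: [0.5428, 0.1704, 0.0376]
eef_rot: [3.139, 0.0, 1.543]
contact_force: [-4.3, -0.9, 9.1]
grip_width: 0.0099
slide z rows (180, 190) [np.float64(0.0552), np.float64(0.0554)]
slide z rows (190, 200) [np.float64(0.0553), np.float64(0.0553)]
slide z rows (205, 215) [np.float64(0.0548), np.float64(0.0548)]
slide z rows (220, 228) [np.float64(0.0547), np.float64(0.0547)]
rear [np.float64(0.0537), np.float64(0.0538), np.float64(0.0536)]
flap z at 0.003 0.0655 51
flap z at 0.02 0.0651 48
flap z at 0.04 0.0652 41
t 12.5667 pos [0.5428 0.1704 0.0376] rot [3.1389e+00 3.0000e-04 1.5434e+00] F [-4.28 -1.08  9.88] w 0.0101
units [ 0.002 -0.003 -0.   ] [0.026 0.003 0.004]
```

View pics/s11.png

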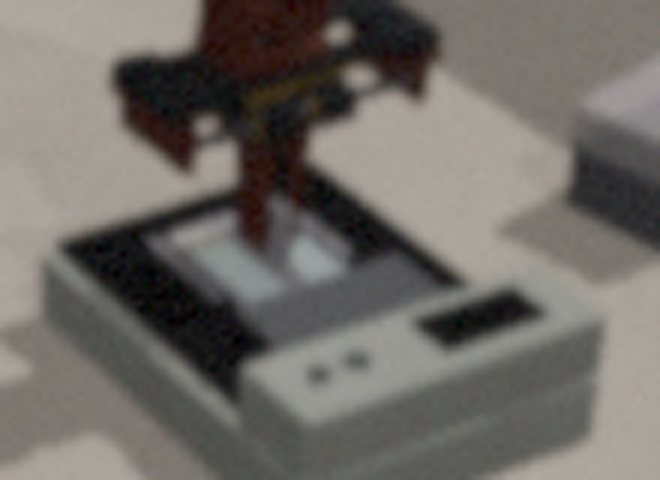

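View pics/w11.png

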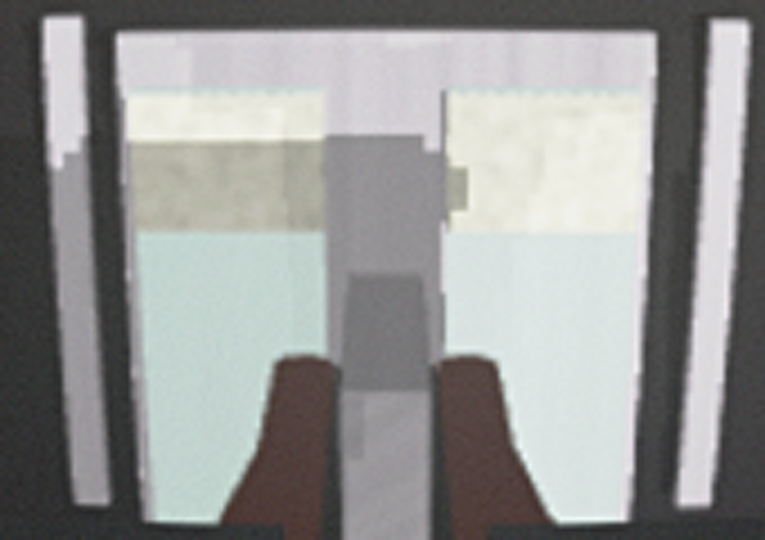

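The carrier lies flat and centred between the ribs, with about 10 N pressing down. The flap's top is level (65.1–65.5 mm along its length) and the shoulders are just short of its edge. Handing in.

```bash
python3 -c "
from rig import manip
print(manip.finish_job()); s=manip.state(); print(s['clock'],s['contact_force'],s['grip_width'])"
```

```text
the job is handed in; nothing more can be done
None
the job is handed in; nothing more can be done
```

I picked up the leftmost carrier by its fin and slid its tongue about 20 mm under the flap. I then pressed it flat between the ribs and handed in at about 12.6 s, still gripping and pressing.

**Last checks before handing in:**
- **Height:** the plate's rear top was at about 53.7 mm and pressing harder lowered it no further, so it is flush on the deck.
- **Press and grip:** about 10 N upward on the tool, and the grip width was 10 mm.
- **Centring:** within about 1 mm between the ribs, with about 0.02 rad of yaw error.
- **Flap:** level along its length, with its top measured at 65.1–65.5 mm (nominal 66 mm).
- **Bystanders:** the arm stayed well clear of them, but I did not re-measure their positions at the end.

**What failed or disagreed:**
- **First grip closed on air:** the visible finger ends sit about 30 mm above the reported TCP. I confirmed this with two cameras, corrected for it, and the second grip held. The carrier did not move in between.
- **Sideways force:** about 4 N toward -x remained on the tool while pressing. I left it, since the position was steady.
- **Sprung pad:** I could not see its travel directly, so I inferred it from the carrier's height and the force.

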